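# Find the rattling sample tin and hold it out

### The arm

A 6-joint arm with a two-finger parallel gripper is mounted at the origin on the work surface. World frame = base frame: x ahead of the robot, y to its left, z up, the work surface at z = 0. Lengths are in m, angles in rad, forces in N, time in s.
With the tool pointing down it reaches from about 0.4 to 0.825 m from the base axis. Payload 7 kg.
Tool frame: the origin (TCP) lies midway between the tips of the shut fingers; the grasp point (between the pads) lies 19 mm behind it; z points along the fingers, x is the direction in which the jaws open and shut, and the axes are right-handed (so a half turn about z gives the same grasp; the last joint's range is limited). The gripper opens to 88 mm and grips with 3 to 60 N. Pads are 19 mm wide; open, the fingers measure 130 mm over their backs; the gripper's body (78 mm by 193 mm) begins 47 mm behind the grasp point.
Start: joints at [-0.879, 0.359, 0.012, 0, -1.224, -0.288], TCP at [0.265, -0.621, 0.227] pointing down, gripper open.
Joint ranges: [-3.07, 3.07], [-1.43, 2.12], [-1.02, 1.25], [-3.03, 1.67], [-3.05, -0], [-3.03, 3.03]. Speed limits (rad/s): [2.39, 2.39, 3.01, 3.14, 3.14, 3.14].

### API

Orientations are given as [roll, pitch, yaw] about the fixed x, y, z axes, in that order (R = Rz(yaw) Ry(pitch) Rx(roll)).
In Python, from station import status, eyes, workorder gives the robot as it stands.
- The arm moves only by the shell command python3 -m jog 'ROWS' [OPENING] [FORCE]. ROWS is JSON, a list of rows, each a list of 6 numbers: the shift along the world's x, y, z in mm, then the turn, a rotation vector about the world's x, y, z in rad. A call has 1 to 12 rows; each row shifts and turns the pose as measured when the row begins; what a row does not reach is not made up. A row lasts 1/10 s, in which the tool goes at most 50 mm and 8.59 degrees, less where a joint would pass 70% of its speed; a pose out of reach is approached as far as the arm can. A call with a gripper value outside its range is refused whole. OPENING is the opening, from 0 (shut) to 1 (fully open), set as the call begins (- or left out, the last holds). The fingers move at their own pace and stop on an object; FORCE is the grip in N (left out, the last holds). Time passes only in rows, so rows that do not move let the fingers close. It gives the time, the measured TCP pose, the force and the opening at its end, in the units of the state.
- status.get_state(): the state, without advancing time (a new reading comes with each control period).
- eyes.grab_frame(name): name is "scene" or "top" or "wrist"; returns the picture (480x640x3 uint8, blue, green, red); there is no depth.
- eyes.calibration(name): a dict with "camera_matrix" (3x3 intrinsics, pixels), "k1" (the pictures are not rectified: a ray, as slopes to the right and down, at radius r is drawn at 1 + k1 r^2 times it, then the intrinsics apply), "cam_to_world" (4x4, takes a point from camera to world coordinates); the wrist camera has in their place "hand_eye" (4x4, takes a point from camera to tool coordinates, whose origin is the TCP and whose axes are the tool frame's). Camera axes: x right, y up, looking along -z (the intrinsics and any distortion apply to the point x, -y, -z); pixel columns grow to the right and rows downward; lengths in m; the calibration is good to about 2 mm. A picture is of the moment at which its call begins: read the wrist's pose just before it. calibration takes no time and is no camera call.
- workorder.job_done(): hands the job in, once; it reports no verdict.
The state is a dict: "t": time; "q": joint angles; "qd": joint speeds; "joint_efforts": joint torques, N m; "eef_pos": TCP position; "ee_rot": TCP orientation; "force": force on the tool from outside, world axes, zero at the start; "moment": the same for the moment, N m; "width": finger opening in m.
Only numpy, scipy, OpenCV 4.12 (cv2) and the standard library are available. Lean on these libraries where they do the work, as an engineer would, in place of code of your own. Each camera call takes 0.05 s, during which the arm holds its last target. There are 200 camera calls.

### The job

Lift the clear cover of the sample box and lay it back gently on its stop, then take up the tins and shake them to find the one with something loose rattling inside; put any silent tin back upright in the box and never carry one over the green mat. Hold the rattling tin out level and still over the middle of the green mat, 10 to 30 cm above the table, and finish while holding it there, with the cover left open and the other things on the bench left alone.

Things in the scene. Friction and masses are not known exactly. Their poses are not given: they have to be found in the camera images.
- box: fixed grey sample box, 150 mm (its x) by 430 mm (its y) and 62 mm tall, walls and floor 5 mm thick, open-topped under its cover; origin at the centre of its underside on the table; x points away from the robot to the hinge side, y to the left, z up
- cover_hinge (a point): middle of the cover's hinge line, on the top of the box's far wall; fixed to the box, same axes as the box; the cover turns about its y axis
- cover_bar (a point): middle of the red round handle bar of the cover: 10 mm thick, 120 mm long, parallel to the hinge, 185 mm from the hinge line, standing 35 mm out from the cover's front edge with free space all round it; its axes turn with the cover
- cover (a joint): angle of the clear flat cover (150 x 430 x 5 mm, 0.3 kg), rad: 0 lying shut on the box, grows as the bar is lifted and swung away from the robot, 1.75 leaning back on its stop, just past upright; starts shut or a little ajar; a stiff hinge (2 to 4 N at the bar) keeps it where it is left
- tin_a_center (a point): centre (half-way up) of one of three outwardly identical sealed square tins, 64 x 64 mm, 50 mm tall, aluminium with blue lid band and small white label on top; standing in a row across the box, about 135 mm apart; z up, x and y square to its sides. Exactly one of the three (any; names and places tell nothing) holds a loose 200 g brass ball that rolls freely over 21 mm sideways; the other two are packed tight (under 1 mm of play).
- tin_b_center (a point): centre (half-way up) of one of three outwardly identical sealed square tins, 64 x 64 mm, 50 mm tall, aluminium with blue lid band and small white label on top; standing in a row across the box, about 135 mm apart; z up, x and y square to its sides. Each weighs 0.26 to 0.48 kg at random, so weight does not tell which one rattles; one as likely as the other.
- tin_c_center (a point): centre (half-way up) of one of three outwardly identical sealed square tins, 64 x 64 mm, 50 mm tall, aluminium with blue lid band and small white label on top; standing in a row across the box, about 135 mm apart; z up, x and y square to its sides. When a shaken tin stops, the ball runs into the wall ahead and stays near it, about 10 mm off the middle (0.02 N m); a silent tin stays balanced.
- mat: fixed hand-over mat, 120 x 120 mm and 3 mm thick, green with a black edge, flat on the table to the right of the box; origin at the centre of its underside
- weight: bystander: brass knob on a 60 x 60 mm steel plate, 68 mm tall; centre of its underside
- brick: bystander: cream fire brick, 60 x 100 x 45 mm; centre of its underside
- brush: bystander: hand brush lying on the table; its origin
- tongs: bystander: steel wire tongs, 270 mm long, lying on the table; middle of its length
Not all that is in view belongs to the job. Several things look just like the mat: the one meant starts farthest from the robot's base.

How it is judged:
By the outcome, as a careful person would: the job done as asked, in the order asked, and still so for the second after the job is handed in, while the arm keeps its last pose, push and grip.
It also fails if it takes over 72 s, if anything falls off the work surface, if the arm or the gripper's body presses on something with over 40 N, if the wrist force passes 120 N, or if a joint passes its speed limit or range.

## Working session

There is one attempt and no reset: what is moved stays moved. The work goes in short steps, Python scripts to look and compute and a shell command to move; the robot and the scene stay as the last step left them, time stands still between calls to the robot, and variables do not carry over. Pictures are saved under pics/ and viewed, about 8 in all and at most 12, crops included, and the job is handed in when it is done.

```bash
ls; mkdir -p pics
python3 - <<'E'
from station import status,eyes
import cv2,numpy as np
print(status.get_state())
a=eyes.grab_frame("scene");b=eyes.grab_frame("top")
cv2.imwrite("pics/scene0.png",a);cv2.imwrite("pics/top0.png",b)
for n in("scene","top","wrist"):print(n,eyes.calibration(n))
E
```

```text
pics
{'t': 0.0, 'q': array([-8.78909634e-01,  3.59373699e-01,  1.10688188e-02, -3.40482086e-04,
       -1.22409837e+00, -2.88103571e-01]), 'qd': array([ 4.76883165e-04,  1.94857189e-03, -3.92875673e-05,  8.94687278e-04,
        1.08646489e-03, -6.65139587e-04]), 'joint_efforts': array([ 6.16699726e-04, -5.82724428e+01,  2.93059319e+01,  6.99745819e+00,
        7.07093335e-03, -1.25412780e-04]), 'eef_pos': array([ 0.26499269, -0.62028271,  0.22563729]), 'ee_rot': array([-3.14144291e+00, -1.63164375e-03,  1.97446338e+00]), 'force': array([-0.27662346, -0.39307233,  0.40622561]), 'moment': array([-0.02966308,  0.0116487 , -0.01471325]), 'width': 0.08766976211171466}
scene {'camera_matrix': array([[447.90864815,   0.        , 318.39767053],
       [  0.        , 447.90864815, 242.17062461],
       [  0.        ,   0.        ,   1.        ]]), 'k1': -0.10534846626773617, 'cam_to_world': array([[ 0.08547016, -0.60653006,  0.79045312,  1.40833403],
       [ 0.996303  ,  0.04512438, -0.07310349, -0.15976186],
       [ 0.00867076,  0.79377898,  0.60814451,  0.73097309],
       [ 0.        ,  
[... 368 characters left out ...]
, -0.08773533],
       [ 0.02957209,  0.11469348,  0.99296067,  0.97971938],
       [ 0.        ,  0.        ,  0.        ,  1.        ]])}
wrist {'camera_matrix': array([[332.46061717,   0.        , 319.93527102],
       [  0.        , 332.46061717, 238.32757545],
       [  0.        ,   0.        ,   1.        ]]), 'k1': -0.05279378512487791, 'hand_eye': array([[ 9.99999678e-01,  8.01162445e-04, -5.47702383e-05,
         5.17086717e-04],
       [ 7.54899593e-04, -9.61129887e-01, -2.76095580e-01,
        -7.52464156e-02],
       [-2.73838723e-04,  2.76095450e-01, -9.61130182e-01,
        -1.57956487e-01],
       [ 0.00000000e+00,  0.00000000e+00,  0.00000000e+00,
         1.00000000e+00]])}
```

View pics/top0.png

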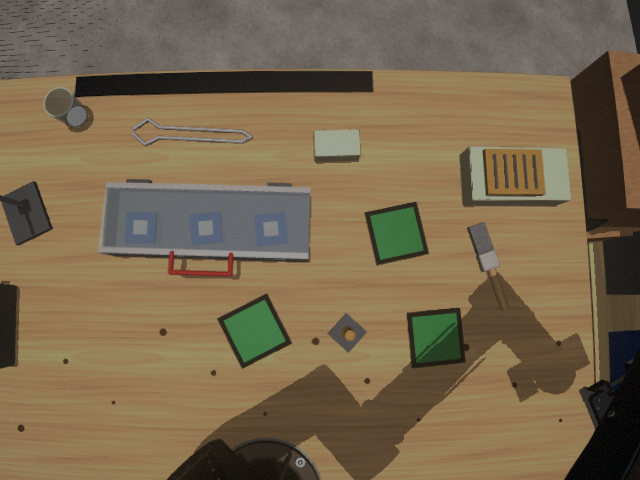

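View pics/scene0.png

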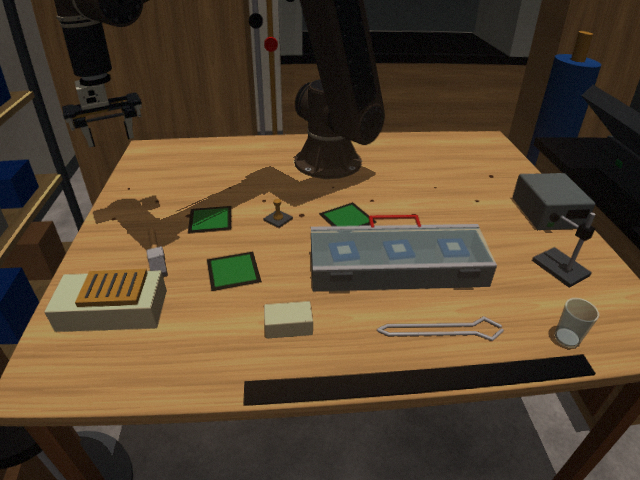

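The top view shows three green mats, at pixels (255,331), (397,233) and (436,338). The box spans (103..310, 185..258), with its red bar at (201,273) and the tin labels at (141,228), (206,228) and (271,229). The scene view agrees. I'll measure from both.

```bash
cat > h.py <<'E'
import numpy as np,cv2
from station import status,eyes
from scipy.spatial.transform import Rotation as R
def cam(n,s=None):
    c=eyes.calibration(n)
    if n=="wrist":
        T=np.eye(4);T[:3,:3]=R.from_euler('xyz',s['ee_rot']).as_matrix();T[:3,3]=s['eef_pos'];c['cam_to_world']=T@c['hand_eye']
    return c
def ray(c,uv):
    K=c['camera_matrix'];d=(np.array(uv,float)-K[:2,2])/[K[0,0],K[1,1]]
    p=d.copy()
    for _ in range(30):p=d/(1+c['k1']*(p@p))
    T=c['cam_to_world'];v=T[:3,:3]@[p[0],-p[1],-1];return T[:3,3],v/np.linalg.norm(v)
def onz(c,uv,z):
    o,v=ray(c,uv);return o+v*(z-o[2])/v[2]
def tri(c1,u1,c2,u2):
    a,v=ray(c1,u1);b,w=ray(c2,u2)
    s,t=np.linalg.lstsq(np.c_[v,-w],b-a,rcond=None)[0]
    p,q=a+s*v,b+t*w;return (p+q)/2,np.linalg.norm(p-q)
def proj(c,P):
    T=np.linalg.inv(c['cam_to_world']);p=T[:3,:3]@P+T[:3,3];d=np.array([p[0],-p[1]])/-p[2]
    K=c['camera_matrix'];return d*(1+c['k1']*(d@d))*[K[0,0],K[1,1]]+K[:2,2]
def blobs(m,amin):
    n,l,s,ce=cv2.connectedComponentsWithStats(m.astype(np.uint8));return [(ce[i].round(1),s[i,4],cv2.minAreaRect(np.argwhere(l==i)[:,::-1].astype(np.float32))) for i in range(1,n) if s[i,4]>=amin]
E
python3 - <<'E'
from h import *
np.set_printoptions(precision=4,suppress=True)
I={n:cv2.imread(f"pics/{n}0.png") for n in("top","scene")};C={n:cam(n) for n in I}
for n,im in I.items():
    h=cv2.cvtColor(im,cv2.COLOR_BGR2HSV);H,S,V=cv2.split(h)
    print(n,"green")
    for c,a,r in blobs((H>45)&(H<75)&(S>120)&(V>40),250):print(c,a,r[2],onz(C[n],r[0],.003),np.linalg.norm(onz(C[n],r[0],.003)[:2]))
    print("red")
    for c,a,r in blobs(((H<6)|(H>174))&(S>150)&(V>90),60):print(c,a,cv2.boxPoints(r).round(1).tolist())
    print("white label / blue band")
    sub=np.zeros_like(V);(sub[180:260,100:312] if n=="top" else sub[230:290,310:492])[:]=1
    for c,a,r in blobs((sub>0)&(S<45)&(V>150),30):print('w',c,a,r)
    for c,a,r in blobs((sub>0)&(H>95)&(H<125)&(S>70),60):print('b',c,a,r)
t=I["top"][165:290,85:325];s=I["scene"][200:305,300:500]
cv2.imwrite("pics/crop1.png",np.vstack([cv2.resize(t,(600,312)),cv2.resize(s,(600,280))]))
E
```

```text
top green
[406.6 233.8] 287 75.96376037597656 [ 0.5608 -0.3113  0.003 ] 0.6413846827673635
[432.1 331.1] 1154 84.80557250976562 [ 0.327  -0.3726  0.003 ] 0.49575409513530083
red
[200.1 268.6] 412 [[167.89999389648438, 273.79998779296875], [168.6999969482422, 250.89999389648438], [232.3000030517578, 253.0], [231.60000610351562, 276.0]]
white label / blue band
w [271.8 188.9] 129 ((274.0032653808594, 188.31040954589844), (70.0758056640625, 4.3097052574157715), 0.9877603054046631)
w [145.3 251.3] 34 ((144.0, 250.5), (3.0, 18.0), 90.0)
w [162.9 251.2] 49 ((162.0, 251.0), (14.0, 4.0), -0.0)
w [201.4 252. ] 224 ((202.0, 252.0), (56.0, 4.0), -0.0)
w [270.6 254.2] 320 ((269.49432373046875, 254.19552612304688), (75.1423568725586, 4.389461517333984), 1.6602823734283447)
b [205.4 224.4] 318 ((205.5, 227.0), (30.0, 29.0), 90.0)
scene green
[346.8 216.1] 621 86.633544921875 [0.3367 0.0188 0.003 ] 0.3372235796822124
[210.  218.8] 676 85.91438293457031 [ 0.3283 -0.3753  0.003 ] 0.4986270522514144
[232.5 270. ] 1108 80.53767395019531 [ 0.5588 -0.2933  0.003 ] 0.6310582727986418
red
[393.5 217.8] 196 [[369.0, 226.0], [369.0, 215.0], [420.0, 215.0], [420.0, 226.0]]
white label / blue band
w [443.9 264.6] 77 ((443.5007629394531, 264.5270080566406), (2.1073386669158936, 43.06535339355469), 88.45184326171875)
w [478.6 263.6] 40 ((479.00689697265625, 263.6311950683594), (1.997235655784607, 24.019386291503906), 86.98721313476562)
w [405.5 265.5] 50 ((405.0, 265.0), (2.0, 30.0), 90.0)
w [323.6 267.4] 39 ((323.5, 267.5), (1.0, 21.0), 90.0)
w [356.  266.5] 80 ((357.5, 267.0), (2.0, 43.0), 90.0)
b [452.7 247.2] 270 ((453.0, 247.5), (17.0, 30.0), 90.0)
b [343.7 250.9] 317 ((343.96533203125, 250.65345764160156), (17.81116485595703, 28.8560791015625), 84.2894058227539)
b [398.2 249.4] 299 ((398.5000305175781, 249.0), (17.835538864135742, 28.156614303588867), 84.80557250976562)
```

View pics/crop1.png

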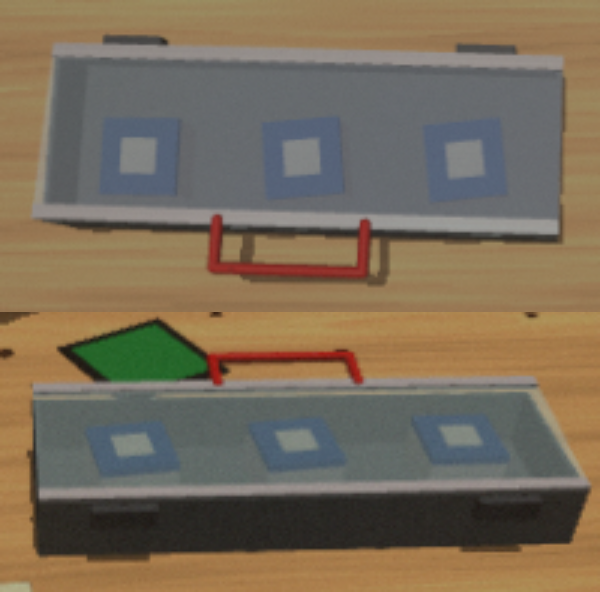

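Crop: the bar ends are at top (171,272) and (231,274), and at scene (417,216) and (371,217). The three tin labels are clear in both views. Mats: (397,233) is about 0.63 m from the base, (436,338) about 0.50 and (255,331) about 0.34, so the one meant is (397,233), also to the right of the box.

Run:
```python
from h import *
np.set_printoptions(precision=4,suppress=True)
t,s=cam("top"),cam("scene")
def P(n,a,b):
    p,e=tri(t,a,s,b);print(n,p,round(e,4));return p
P("barL",(171,272.2),(416.7,215.7));P("barR",(231,273.8),(370.7,216.9))
P("tinL",(140.2,227.4),(453.3,246.1));P("tinM",(205.4,227.8),(398.7,248));P("tinR",(270.6,228.6),(344,249.9))
# box rim corners: near = top crop bottom edge outer; far edge
P("farL",(106,183.5),(494.5,263.5));P("farR",(310,188.5),(312.5,267.5))
P("nearL",(98.5,251),(478.5,227.5));P("nearR",(308.5,258),(311.5,227.5))
im=cv2.imread("pics/top0.png")
H,S,V=cv2.split(cv2.cvtColor(im,cv2.COLOR_BGR2HSV));g=((H>40)&(H<80)&(S>100)).astype(np.uint8)
g=cv2.morphologyEx(g,cv2.MORPH_CLOSE,np.ones((5,5)))
for c,a,r in blobs(g,400):
    if a>5:print(c,a,[onz(t,q,.003)[:2].round(4).tolist() for q in cv2.boxPoints(r)],onz(t,r[0],.003))
```

```text
barL [0.4734 0.1808 0.0835] 0.0033
barR [0.4693 0.0601 0.0828] 0.0033
tinL [0.5687 0.2559 0.0534] 0.0001
tinM [0.5661 0.117  0.0537] 0.0008
tinR [ 0.5631 -0.0186  0.0534] 0.0002
farL [0.6599 0.3256 0.0694] 0.0041
farR [ 0.6435 -0.1015  0.0712] 0.0006
nearL [0.5183 0.3374 0.0702] 0.0008
nearR [ 0.4994 -0.0949  0.0789] 0.003
[396.3 232.9] 2023 [[0.5976, -0.233], [0.6195, -0.3329], [0.5188, -0.3517], [0.4981, -0.2526]] [ 0.5582 -0.2922  0.003 ]
[254.  330.7] 2187 [[0.3724, 0.0893], [0.4166, -0.0014], [0.3255, -0.0463], [0.2818, 0.0439]] [0.349  0.0213 0.003 ]
[435.9 337.5] 2116 [[0.3743, -0.3185], [0.3813, -0.4207], [0.2795, -0.4276], [0.2735, -0.3259]] [ 0.3271 -0.3728  0.003 ]
[617.9 446.1] 1229 [[0.0119, -0.7043], [0.1919, -0.7846], [0.1411, -0.9073], [-0.0443, -0.8245]] [ 0.0763 -0.8022  0.003 ]
```

Estimates: bar centre ≈ (0.471, 0.120, 0.083), so the cover is slightly ajar. Box yaw ≈ -0.03. Mat centre ≈ (0.558, -0.292). Moving above the bar.

```bash
python3 -m jog '[[13,46,0,0,0,0.075],[13,46,0,0,0,0.075],[13,46,0,0,0,0.075],[13,46,0,0,0,0.075],[13,46,0,0,0,0.075],[13,46,0,0,0,0.075],[13,46,0,0,0,0.075],[13,46,0,0,0,0.075],[13,46,0,0,0,0.075],[13,46,0,0,0,0.075],[13,46,0,0,0,0.075],[13,46,0,0,0,0.075]]' 0.25 15
```

```text
t: 1.3
eef_pos: [0.4178, -0.0514, 0.2196]
ee_rot: [-3.141, -0.008, 2.9]
force: [1.5, -0.2, -0.6]
width: 0.0218
```

```bash
python3 -m jog '[[10,38,0,0,0,0.05],[10,38,0,0,0,0.05],[10,38,0,0,0,0.05],[10,38,-5,0,0,0.05],[4,15,-10,0,0.004,0.01],[0,0,0,0,0,0]]'
python3 - <<'E'
from h import *
s=status.get_state();im=eyes.grab_frame("wrist");cv2.imwrite("pics/w1.png",im)
print(s['eef_pos'],s['ee_rot'],proj(cam("wrist",s),np.array([.471,.12,.083])))
E
```

```text
t: 1.9
eef_pos: [0.462, 0.1283, 0.2037]
ee_rot: [3.141, -0.011, 3.129]
force: [-0.9, -0.7, -0.7]
width: 0.022
[0.46199786 0.12833877 0.20372797] [ 3.14139539 -0.0113669   3.12904608] [306.74398841 222.67562656]
```

View pics/w1.png

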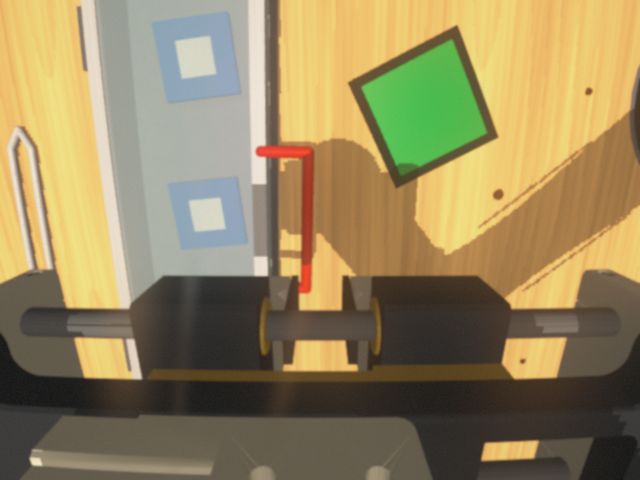

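The wrist view shows the bar at column ~307 (rows 150-290). My estimate projects to (307,223), so the two agree. Descending over the bar.

```bash
python3 -m jog '[[4,-4,-25,0,-0.006,-0.01],[3,-4,-25,0,-0.005,-0.01],[0,0,-30,0,0,0],[0,0,-25,0,0,0],[0,0,-15,0,0,0],[0,0,0,0,0,0]]'
python3 - <<'E'
from h import *
s=status.get_state();im=eyes.grab_frame("wrist");cv2.imwrite("pics/w2.png",im[120:360,180:440]);
H,S,V=cv2.split(cv2.cvtColor(im,cv2.COLOR_BGR2HSV));m=((H<6)|(H>174))&(S>150)&(V>90)
for c,a,r in blobs(m,60):print(c,a,cv2.boxPoints(r).round(1).tolist())
c=cam("wrist",s)
for x in(.466,.471,.476):print(proj(c,np.array([x,.1,.083])))
E
```

```text
t: 2.55
eef_pos: [0.4683, 0.1125, 0.0829]
ee_rot: [3.14, 0.003, 3.099]
force: [-0.8, -0.6, 0.2]
width: 0.022
[291.6 225.2] 3197 [[221.0, 191.10000610351562], [283.29998779296875, 145.6999969482422], [374.20001220703125, 270.20001220703125], [311.8999938964844, 315.70001220703125]]
[313.8 355.6] 416 [[307.0, 341.0], [321.0, 341.0], [321.0, 370.0], [307.0, 370.0]]
[321.74707934 269.40551783]
[311.91435004 269.7906132 ]
[302.09271458 270.17239202]
```

```bash
python3 -m jog '[[0,2,-10,0,0,0],[0,1,-6,0,0,0]]' && python3 -m jog '[[0,0,0,0,0,0],[0,0,0,0,0,0],[0,0,0,0,0,0],[0,0,0,0,0,0]]' 0 20
```

```text
t: 2.8
eef_pos: [0.4704, 0.1158, 0.0696]
ee_rot: [3.137, 0.008, 3.098]
force: [-0.8, -1.0, 0.2]
width: 0.0216
t: 3.2
eef_pos: [0.4722, 0.1159, 0.0706]
ee_rot: [3.136, 0.012, 3.099]
force: [-0.6, 0.5, -3.3]
width: 0.0091
```

Bar gripped (width 9 mm). Swinging the cover along its arc.

```bash
python3 -m jog '[[3,0,18,0,0,0],[5,0,18,0,0,0],[6,0,17,0,0,0],[8,0,17,0,0,0],[10,0,16,0,0,0],[11,0,15,0,0,0]]'
```

```text
t: 3.8
eef_pos: [0.5157, 0.1144, 0.1726]
ee_rot: [3.139, 0.011, 3.1]
force: [11.9, -4.3, -15.4]
width: 0.0091
```

```bash
python3 -m jog '[[14,0,11,0,0,0],[15,0,11,0,0,0],[16,0,9,0,0,0],[16,0,8,0,0,0]]'
```

```text
t: 4.2
eef_pos: [0.5671, 0.1122, 0.2152]
ee_rot: [-3.14, -0.008, 3.099]
force: [-4.3, -0.7, 0.5]
width: 0.0087
```

```bash
python3 -m jog '[[16,0,7,0,0,0],[17,0,6,0,0,0],[18,-1,4,0,0,0],[17,-1,3,0,0,0],[16,0,1,0,0,0],[12,0,0,0,0,0]]'
```

```text
t: 4.8
eef_pos: [0.6598, 0.1084, 0.2397]
ee_rot: [-3.137, -0.019, 3.1]
force: [-3.5, -2.0, 0.5]
width: 0.0091
```

```bash
python3 -m jog '[[8,0,-1,0,0,0],[7,0,-1,0,0,0],[6,0,-1,0,0,0],[5,0,-1,0,0,0]]';python3 -m jog '[[4,0,-1,0,0,0],[4,0,-1,0,0,0]]'
```

```text
t: 5.2
eef_pos: [0.6872, 0.1073, 0.2364]
ee_rot: [-3.136, -0.019, 3.1]
force: [-1.8, -2.7, 2.4]
width: 0.0091
t: 5.4
eef_pos: [0.6927, 0.107, 0.2351]
ee_rot: [-3.135, -0.024, 3.1]
force: [-29.0, 2.3, 24.2]
width: 0.0092
```

Run:
```python
from h import *
im=eyes.grab_frame("scene");cv2.imwrite("pics/s2.png",im[60:330,280:540])
```

```text
(no output)
```

View pics/s2.png

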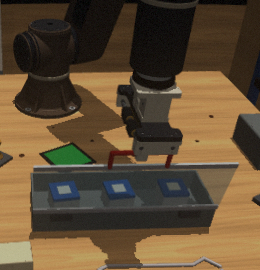

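The cover is upright against its stop: x ≈ 0.692 as predicted, with a contact force rise. I'll relax slightly, release and rise.

```bash
python3 -m jog '[[-1,0,1,0,0,0],[0,0,0,0,0,0]]'; python3 -m jog '[[0,0,0,0,0,0],[0,0,0,0,0,0],[0,0,0,0,0,0]]' 0.3 ; python3 -m jog '[[0,0,20,0,0,0],[0,0,30,0,0,0],[-10,0,20,0,0,0]]'
```

```text
t: 5.65
eef_pos: [0.6908, 0.1072, 0.2356]
ee_rot: [-3.135, -0.027, 3.101]
force: [-1.8, -3.5, 3.1]
width: 0.0091
t: 5.95
eef_pos: [0.6923, 0.109, 0.2351]
ee_rot: [-3.137, -0.024, 3.101]
force: [-0.4, -0.1, -0.3]
width: 0.0248
t: 6.25
eef_pos: [0.6817, 0.1098, 0.3017]
ee_rot: [-3.136, -0.03, 3.101]
force: [0.1, 0.7, 0.9]
width: 0.0262
```

```bash
python3 -m jog '[[-30,-15,0,0,0,-0.14],[-30,-15,0,0,0,-0.14],[-30,-15,0,0,0,-0.14],[-20,-15,0,0,0,-0.14],[-12,-15,-10,0,0,-0.14],[-10,-15,-15,0,0,-0.14],[-5,-15,-25,0,0,-0.14],[0,-12,-25,0,0,-0.14],[0,-7,-25,0,0,-0.14],[0,0,-20,0,0,-0.14],[0,0,0,0,0,-0.14],[0,0,0,0,0,0]]' 1 30
cat > lookw.py <<'E'
from h import *
import sys
np.set_printoptions(precision=4,suppress=True)
s=status.get_state();im=eyes.grab_frame("wrist");cv2.imwrite("pics/%s.png"%sys.argv[1],im);c=cam("wrist",s)
H,S,V=cv2.split(cv2.cvtColor(im,cv2.COLOR_BGR2HSV));print(s['eef_pos'],s['ee_rot'])
m=(H>95)&(H<125)&(S>60)&(V>60)
m=cv2.morphologyEx(m.astype(np.uint8),cv2.MORPH_CLOSE,np.ones((25,25)))
for ce,a,r in blobs(m,1500):
    b=np.array([onz(c,q,.055) for q in cv2.boxPoints(r)]);e=b[1]-b[0]
    print(ce,a,b.mean(0),'size',np.linalg.norm(e),np.linalg.norm(b[2]-b[1]),'yaw mod 90',(np.degrees(np.arctan2(e[1],e[0]))+45)%90-45)
E
python3 lookw.py w3
```

```text
t: 7.45
eef_pos: [0.5436, -0.0141, 0.1829]
ee_rot: [3.128, -0.023, 1.501]
force: [0.2, 1.4, -0.2]
width: 0.0878
[ 0.5436 -0.0141  0.1829] [ 3.1282 -0.0226  1.5012]
[602.2 233.5] 4161 [0.5687 0.2544 0.055 ] size 0.08087938845972456 0.07141913244399009 yaw mod 90 -3.570981838126727
[459.7 239.1] 3871 [0.5649 0.117  0.055 ] size 0.0669293490734588 0.07022584952261583 yaw mod 90 0.3639015894912063
[313.  247.5] 3976 [ 0.5622 -0.0187  0.055 ] size 0.06411218555603544 0.06559112215557862 yaw mod 90 5.532437367752948
```

View pics/w3.png

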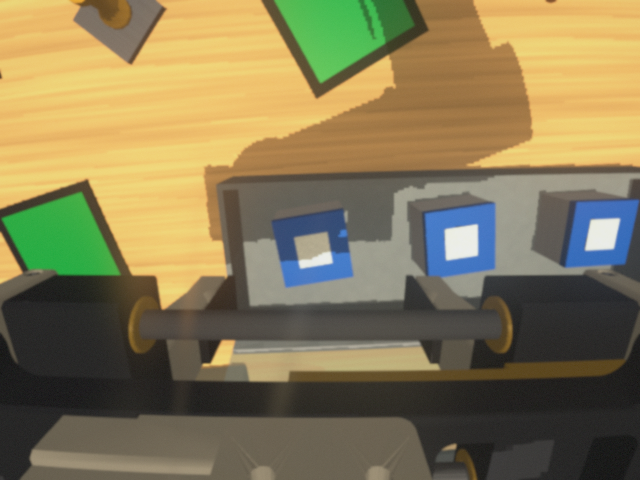

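The wrist view shows the right tin at (313,247). It gives (0.562,-0.019), yaw +5.5°, matching the two-camera result. Aligning and descending.

```bash
python3 -m jog '[[9,-2,-15,-0.012,0.007,0.08],[9,-2,-20,-0.01,0.006,0.08],[0,0,-20,0,0,0],[0,0,-20,0,0,0],[0,0,0,0,0,0]]' 1 30
```

```text
t: 8.0
eef_pos: [0.566, -0.0163, 0.1094]
ee_rot: [3.133, -0.002, 1.698]
force: [-0.2, 0.5, -0.7]
width: 0.0875
```

```bash
python3 -m jog '[[-3,-2,-20,0,0.004,-0.02],[0,0,-25,0,0.002,-0.01],[0,0,-22,0,0,0],[0,0,-14,0,0,0],[0,0,-4,0,0,0],[0,0,0,0,0,0]]'
```

```text
t: 8.6
eef_pos: [0.5697, -0.0161, 0.03]
ee_rot: [3.127, -0.004, 1.686]
force: [1.1, 0.5, 1.0]
width: 0.0874
```

```bash
python3 -m jog '[[-6,-2,-6,0,0.01,-0.01],[-2,-1,-4,0,0.006,-0.005],[0,0,0,0,0,0]]'; python3 -m jog '[[0,0,0,0,0,0],[0,0,0,0,0,0],[0,0,0,0,0,0],[0,0,0,0,0,0]]' 0 35
```

```text
t: 8.9
eef_pos: [0.563, -0.0188, 0.0223]
ee_rot: [3.139, -0.006, 1.672]
force: [0.0, 0.4, -0.3]
width: 0.0877
t: 9.3
eef_pos: [0.5637, -0.0187, 0.0234]
ee_rot: [3.138, -0.007, 1.673]
force: [-0.4, 0.2, -2.3]
width: 0.0637
```

```bash
cat > meas.py <<'E'
from h import *
np.set_printoptions(precision=4,suppress=True)
L=[]
for i in range(8):
    eyes.grab_frame("wrist");s=status.get_state();L.append(np.r_[s['force'],s['moment']])
L=np.array(L);print('F,M',L.mean(0),'sd',L.std(0)[3:],'t',s['t'],s['eef_pos'],s['ee_rot'],s['width'])
E
python3 -m jog '[[0,0,8,0,0,0],[0,0,15,0,0,0],[0,0,25,0,0,0],[0,0,25,0,0,0],[0,0,20,0,0,0],[0,0,5,0,0,0]]'
python3 -m jog '[[0,30,0,0,0,0],[0,-35,0,0,0,0],[0,-35,0,0,0,0],[0,35,0,0,0,0],[0,35,0,0,0,0],[0,-35,0,0,0,0],[0,-35,0,0,0,0],[0,35,0,0,0,0],[0,35,0,0,0,0],[0,0,0,0,0,0],[0,0,0,0,0,0],[0,0,0,0,0,0]]'; python3 meas.py
python3 -m jog '[[0,-35,0,0,0,0],[0,-35,0,0,0,0],[0,35,0,0,0,0],[0,35,0,0,0,0],[0,-35,0,0,0,0],[0,-35,0,0,0,0],[0,0,0,0,0,0],[0,0,0,0,0,0],[0,0,0,0,0,0]]'; python3 meas.py
```

```text
t: 9.9
eef_pos: [0.5594, -0.0194, 0.1233]
ee_rot: [-3.137, -0.006, 1.672]
force: [1.2, 0.3, -4.1]
width: 0.0639
t: 11.1
eef_pos: [0.5544, 0.0105, 0.1157]
ee_rot: [-3.125, -0.007, 1.668]
force: [0.0, 0.6, -3.2]
width: 0.0636
F,M [-0.0178 -0.0006 -3.5094 -0.0382 -0.088  -0.0173] sd [0.0261 0.0283 0.0144] t 11.5 [0.5549 0.0104 0.1163] [-3.1264 -0.0076  1.6673] 0.06381310314837194
t: 12.4
eef_pos: [0.5568, -0.0629, 0.1171]
ee_rot: [-3.13, -0.008, 1.666]
force: [0.5, 0.2, -4.2]
width: 0.0635
F,M [-0.0246 -0.0685 -3.296  -0.038  -0.056  -0.0031] sd [0.0275 0.0319 0.0251] t 12.8 [ 0.5569 -0.0626  0.1172] [-3.1296 -0.0077  1.6667] 0.06399765186519414
```

```bash
sed -i 's/range(8)/range(14)/' meas.py
python3 -m jog '[[0,20,0,0,-0.006,0],[-35,25,0,0,-0.006,0],[-30,0,0,0,0,0],[35,0,0,0,0,0],[35,0,0,0,0,0],[-35,0,0,0,0,0],[-35,0,0,0,0,0],[35,0,0,0,0,0],[35,0,0,0,0,0],[0,0,0,0,0,0],[0,0,0,0,0,0],[0,0,0,0,0,0]]'; python3 meas.py
python3 -m jog '[[-35,0,0,0,0,0],[-35,0,0,0,0,0],[35,0,0,0,0,0],[35,0,0,0,0,0],[-35,0,0,0,0,0],[-35,0,0,0,0,0],[0,0,0,0,0,0],[0,0,0,0,0,0],[0,0,0,0,0,0]]'; python3 meas.py
```

```text
t: 14.0
eef_pos: [0.5511, -0.0174, 0.1093]
ee_rot: [-3.122, -0.003, 1.669]
force: [-0.3, 0.1, -4.0]
width: 0.064
F,M [-0.1502 -0.0463 -3.2905 -0.0219 -0.1088  0.0101] sd [0.034  0.0218 0.024 ] t 14.7 [ 0.5513 -0.0174  0.1094] [-3.1219 -0.0027  1.6687] 0.06409696293685768
t: 15.6
eef_pos: [0.4732, -0.0194, 0.1036]
ee_rot: [-3.108, 0.001, 1.668]
force: [0.5, 0.4, -3.5]
width: 0.0638
F,M [ 0.0111  0.0123 -3.329  -0.0071 -0.1677  0.0054] sd [0.0284 0.0294 0.0315] t 16.3 [ 0.473  -0.0195  0.1034] [-3.1073  0.0007  1.6681] 0.06354306917739566
```

Shake ends in ±y and ±x show no ball offset beyond noise and a tilt effect (±0.04 N·m expected), so the right tin is silent. Putting it back.

```bash
python3 -m jog '[[30,0,5,0,-0.015,0],[30,0,3,0,-0.015,0],[25,0,2,0,-0.01,0],[5,0,0,0,-0.005,0],[0,0,0,0,0,0]]'
```

```text
t: 16.8
eef_pos: [0.5651, -0.0197, 0.1134]
ee_rot: [3.131, 0.005, 1.668]
force: [0.1, -0.3, -3.5]
width: 0.0637
```

```bash
python3 -m jog '[[-2,0,-20,0,0.008,0],[-2,0,-20,0,0.004,0],[-2,0,-18,0,0.004,0],[-1,0,-12,0,0.004,0],[-1,0,-6,0,0.003,0],[0,0,0,0,0,0]]'
```

```text
t: 17.4
eef_pos: [0.5532, -0.0199, 0.0354]
ee_rot: [-3.127, 0.003, 1.668]
force: [0.1, 0.4, -3.3]
width: 0.064
```

```bash
python3 -m jog '[[6,0,-5,0,-0.009,0],[2,0,-4,0,-0.004,0],[0,0,-3,0,0,0],[0,0,0,0,0,0]]'
```

```text
t: 17.8
eef_pos: [0.5636, -0.0195, 0.0245]
ee_rot: [3.138, 0.004, 1.669]
force: [-0.2, 0.9, -3.9]
width: 0.0635
```

```bash
python3 -m jog '[[0,0,-1,0,0,0],[0,0,0,0,0,0]]';  python3 -m jog '[[0,0,0,0,0,0],[0,0,0,0,0,0],[0,0,0,0,0,0]]' 1; python3 -m jog '[[0,0,20,0,0,0],[0,0,30,0,0,0],[0,0,35,0,0,0],[0,10,35,0,0,0],[-3,40,20,0,0,-0.02],[-3,45,0,0,0,-0.02],[-3,35,0,0,0,-0.02],[0,5,0,0,0,0],[0,0,0,0,0,0]]'; python3 lookw.py w4
```

```text
t: 18.0
eef_pos: [0.5639, -0.0195, 0.0239]
ee_rot: [3.137, 0.004, 1.669]
force: [-1.1, 0.6, -3.0]
width: 0.0633
t: 18.3
eef_pos: [0.5653, -0.0192, 0.0252]
ee_rot: [3.135, 0.004, 1.669]
force: [0.3, -0.3, -0.7]
width: 0.0821
t: 19.2
eef_pos: [0.5559, 0.1199, 0.1745]
ee_rot: [3.13, 0.001, 1.605]
force: [-0.5, -0.5, 0.3]
width: 0.0875
[0.5559 0.1199 0.1745] [3.1296 0.0005 1.6052]
[162.3 232.4] 4265 [ 0.5628 -0.0191  0.055 ] size 0.07120346411943926 0.06571845098158441 yaw mod 90 5.5242151311324506
[316.2 240.3] 4168 [0.5654 0.1167 0.055 ] size 0.06374544871952852 0.06558368930067816 yaw mod 90 4.340094675702176
[470.1 246.7] 3905 [0.5682 0.2554 0.055 ] size 0.06888387722857148 0.06648412886473853 yaw mod 90 -1.5332346230938754
```

View pics/w4.png

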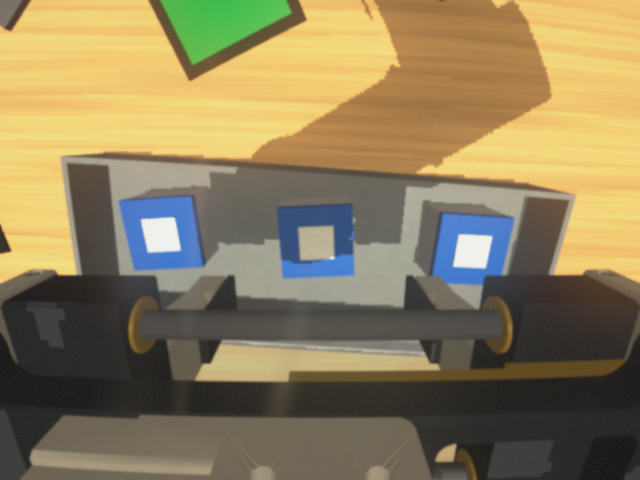

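The silent tin stands upright back in its place, at (162,232). The middle tin is at (316,240), giving (0.565,0.117), yaw 4.3°. Next I grasp it.

```bash
python3 -m jog '[[4,-2,-30,0,0.007,0.02],[3,-1,-35,0,0.005,0.02],[0,0,-35,0,0.003,0],[0,0,-25,0,0,0],[0,0,0,0,0,0]]'
```

```text
t: 19.75
eef_pos: [0.564, 0.1109, 0.0472]
ee_rot: [-3.141, -0.001, 1.643]
force: [0.2, -0.1, 0.1]
width: 0.0875
```

```bash
python3 -m jog '[[0,4,-12,0,0.002,0.002],[1,2,-8,0,0.002,0.002],[0,0,-4,0,0,0],[0,0,0,0,0,0]]'; python3 -m jog '[[0,0,0,0,0,0],[0,0,0,0,0,0],[0,0,0,0,0,0],[0,0,0,0,0,0]]' 0 35
```

```text
t: 20.15
eef_pos: [0.5671, 0.1162, 0.0242]
ee_rot: [-3.14, -0.002, 1.646]
force: [-0.2, -0.5, -1.0]
width: 0.0879
t: 20.55
eef_pos: [0.5683, 0.117, 0.0264]
ee_rot: [3.14, -0.004, 1.647]
force: [-0.3, -0.5, -2.0]
width: 0.0636
```

```bash
sed -i 's/range(14)/range(12)/' meas.py
python3 -m jog '[[0,0,8,0,0,0],[0,0,15,0,0,0],[0,0,25,0,0,0],[0,0,25,0,0,0],[0,0,20,0,0,0],[0,0,5,0,0,0]]'
python3 -m jog '[[0,30,0,0,0,0],[0,-35,0,0,0,0],[0,-35,0,0,0,0],[0,35,0,0,0,0],[0,35,0,0,0,0],[0,-35,0,0,0,0],[0,-35,0,0,0,0],[0,35,0,0,0,0],[0,35,0,0,0,0],[0,0,0,0,0,0],[0,0,0,0,0,0],[0,0,0,0,0,0]]'; python3 meas.py
python3 -m jog '[[0,-35,0,0,0,0],[0,-35,0,0,0,0],[0,35,0,0,0,0],[0,35,0,0,0,0],[0,-35,0,0,0,0],[0,-35,0,0,0,0],[0,0,0,0,0,0],[0,0,0,0,0,0],[0,0,0,0,0,0]]'; python3 meas.py
```

```text
t: 21.15
eef_pos: [0.5651, 0.1157, 0.1276]
ee_rot: [-3.138, -0.002, 1.646]
force: [0.5, -0.0, -2.7]
width: 0.0634
t: 22.35
eef_pos: [0.5609, 0.1438, 0.1215]
ee_rot: [-3.128, -0.001, 1.641]
force: [-0.0, 0.6, -3.3]
width: 0.0638
F,M [-0.0661  0.1676 -2.6068 -0.0229 -0.0665  0.009 ] sd [0.0335 0.0225 0.0277] t 22.95 [0.5613 0.144  0.1221] [-3.1295 -0.0013  1.641 ] 0.06389822773723934
t: 23.85
eef_pos: [0.5628, 0.0721, 0.1225]
ee_rot: [-3.132, -0.002, 1.641]
force: [-0.1, 0.5, -3.2]
width: 0.0639
F,M [-0.2182 -0.0202 -2.6679 -0.004  -0.0711  0.0001] sd [0.0484 0.0251 0.0233] t 24.45 [0.5628 0.072  0.1225] [-3.1314 -0.0016  1.6415] 0.0638031084439251
```

Ambiguous (a 0.019 N·m difference), so I'll repeat with more samples.

```bash
sed -i 's/range(12)/range(20)/' meas.py
python3 -m jog '[[0,35,0,0,0,0],[0,35,0,0,0,0],[0,-35,0,0,0,0],[0,-35,0,0,0,0],[0,40,0,0,0,0],[0,40,0,0,0,0],[0,0,0,0,0,0],[0,0,0,0,0,0],[0,0,0,0,0,0]]'; python3 meas.py
python3 -m jog '[[0,-40,0,0,0,0],[0,-40,0,0,0,0],[0,40,0,0,0,0],[0,40,0,0,0,0],[0,-40,0,0,0,0],[0,-40,0,0,0,0],[0,0,0,0,0,0],[0,0,0,0,0,0],[0,0,0,0,0,0]]'; python3 meas.py
```

```text
t: 25.35
eef_pos: [0.564, 0.1536, 0.1225]
ee_rot: [-3.132, -0.001, 1.639]
force: [-1.0, -0.3, -1.6]
width: 0.064
F,M [-0.1246 -0.1121 -2.8021 -0.0246 -0.0575  0.0014] sd [0.0221 0.0301 0.0277] t 26.35 [0.5641 0.1537 0.1226] [-3.1325 -0.0015  1.6388] 0.0637174171908954
t: 27.25
eef_pos: [0.5661, 0.0708, 0.1229]
ee_rot: [-3.135, -0.002, 1.638]
force: [0.8, 0.3, -2.4]
width: 0.0637
F,M [-0.0563 -0.0126 -2.652  -0.0164 -0.044  -0.002 ] sd [0.0344 0.0324 0.0175] t 28.25 [0.5661 0.0707 0.1229] [-3.1345 -0.0017  1.638 ] 0.06374838121198904
```

Combined difference is about -0.012±0.007, against -0.04 for a ball, so it is most likely silent. Putting it back, then testing the left tin as confirmation.

```bash
python3 -m jog '[[0,25,0,0,-0.003,0.004],[0,22,0,0,-0.003,0.004],[-2,0,-20,0,0,0],[-1,0,-25,0,0,0],[-1,0,-22,0,0.003,0],[0,0,-12,0,0.002,0],[0,0,0,0,0,0]]'
```

```text
t: 28.95
eef_pos: [0.5634, 0.12, 0.0431]
ee_rot: [-3.14, -0.003, 1.646]
force: [-0.6, 0.4, -2.3]
width: 0.064
```

```bash
python3 -m jog '[[2,-2,-9,0,0,0],[1,0,-5,0,0,0],[0,0,-3,0,0,0],[0,0,0,0,0,0]]'
```

```text
t: 29.35
eef_pos: [0.5685, 0.1182, 0.027]
ee_rot: [3.14, -0.004, 1.646]
force: [0.1, -0.2, -2.5]
width: 0.0638
```

```bash
python3 -m jog '[[0,0,-1,0,0,0],[0,0,0,0,0,0]]' 1; python3 -m jog '[[0,0,0,0,0,0],[0,0,15,0,0,0],[0,0,30,0,0,0],[0,0,35,0,0,0],[0,10,35,0,0,-0.02],[-3,40,20,0,0,-0.02],[-3,45,0,0,0,-0.02],[-3,35,0,0,0,-0.02],[0,5,0,0,0,-0.01],[0,0,0,0,0,0]]'; python3 lookw.py w5
```

```text
t: 29.55
eef_pos: [0.5697, 0.1186, 0.0272]
ee_rot: [3.138, -0.005, 1.647]
force: [0.4, -0.3, 0.2]
width: 0.0747
t: 30.55
eef_pos: [0.561, 0.2585, 0.174]
ee_rot: [3.13, -0.011, 1.552]
force: [-0.4, -0.7, 0.3]
width: 0.0876
[0.561  0.2585 0.174 ] [ 3.1303 -0.0106  1.5521]
[160.3 239.1] 4334 [0.5663 0.1188 0.055 ] size 0.06632888098577629 0.07075414312610809 yaw mod 90 10.462247022999009
[ 27.8 240.4] 2956 [ 0.5617 -0.0039  0.055 ] size 0.058903283728960386 0.06804194120931761 yaw mod 90 2.250712364222636
[315.3 238.5] 4120 [0.5681 0.2564 0.055 ] size 0.06533899485390171 0.06391896534400243 yaw mod 90 -3.190194128773726
```

View pics/w5.png

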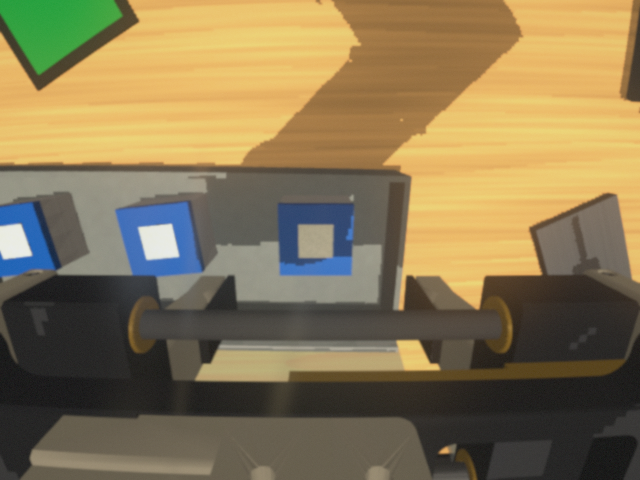

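Both silent tins stand upright, at (160,239) and (28,240). The left tin is at (315,238), giving (0.568,0.256), nearly square to the tool. It stands close to the left wall, so I use a smaller opening.

```bash
python3 -m jog '[[4,-1,-30,-0.006,0.007,-0.003],[3,0,-35,-0.004,0.005,-0.002],[0,0,-30,0,0.003,0],[0,0,0,0,0,0]]' 0.89
```

```text
t: 31.0
eef_pos: [0.569, 0.2532, 0.0785]
ee_rot: [-3.141, -0.002, 1.545]
force: [-0.7, -0.3, 0.3]
width: 0.078
```

```bash
python3 -m jog '[[-1,3,-20,0,0.002,0],[-1,2,-18,0,0.002,0],[-1,0,-10,0,0.002,0],[0,0,-4,0,0,0],[0,0,0,0,0,0]]'
```

```text
t: 31.5
eef_pos: [0.5692, 0.2557, 0.0308]
ee_rot: [-3.139, -0.003, 1.544]
force: [-0.7, 1.0, 0.3]
width: 0.078
```

```bash
python3 -m jog '[[-1,0,-6,0,0,0],[0,0,-2,0,0,0],[0,0,0,0,0,0]]'; python3 -m jog '[[0,0,0,0,0,0],[0,0,0,0,0,0],[0,0,0,0,0,0],[0,0,0,0,0,0]]' 0 35
python3 -m jog '[[0,0,8,0,0,0],[0,0,15,0,0,0],[0,0,25,0,0,0],[0,0,25,0,0,0],[0,0,20,0,0,0],[0,0,5,0,0,0]]'
python3 -m jog '[[0,30,0,0,0,0],[0,-35,0,0,0,0],[0,-35,0,0,0,0],[0,35,0,0,0,0],[0,35,0,0,0,0],[0,-40,0,0,0,0],[0,-40,0,0,0,0],[0,40,0,0,0,0],[0,40,0,0,0,0],[0,0,0,0,0,0],[0,0,0,0,0,0],[0,0,0,0,0,0]]'; python3 meas.py
python3 -m jog '[[0,-40,0,0,0,0],[0,-40,0,0,0,0],[0,40,0,0,0,0],[0,40,0,0,0,0],[0,-40,0,0,0,0],[0,-40,0,0,0,0],[0,0,0,0,0,0],[0,0,0,0,0,0],[0,0,0,0,0,0]]'; python3 meas.py
```

```text
t: 31.8
eef_pos: [0.5695, 0.2562, 0.0249]
ee_rot: [3.141, -0.006, 1.544]
force: [0.5, 0.0, 0.1]
width: 0.0782
t: 32.2
eef_pos: [0.5697, 0.2564, 0.0255]
ee_rot: [3.141, -0.006, 1.544]
force: [0.5, 0.7, -1.0]
width: 0.0638
t: 32.8
eef_pos: [0.5651, 0.2538, 0.1238]
ee_rot: [-3.133, -0.0, 1.542]
force: [0.4, 0.9, -5.0]
width: 0.0638
t: 34.0
eef_pos: [0.5587, 0.2799, 0.1134]
ee_rot: [-3.118, 0.006, 1.536]
force: [0.3, -0.4, -4.7]
width: 0.064
F,M [ 0.0461 -0.1167 -4.9123 -0.0201 -0.1108  0.0099] sd [0.0269 0.0419 0.0267] t 35.0 [0.5593 0.2802 0.1142] [-3.1188  0.0056  1.536 ] 0.06362285549274717
t: 35.9
eef_pos: [0.5607, 0.1979, 0.1145]
ee_rot: [-3.121, 0.005, 1.536]
force: [0.5, -1.2, -5.2]
width: 0.0638
F,M [ 0.1798 -0.0041 -4.6914  0.0269 -0.1141 -0.0024] sd [0.0333 0.0247 0.0254] t 36.9 [0.5606 0.1979 0.1144] [-3.1205  0.0049  1.5364] 0.0637650179784377
```

Mx swings by -0.047 N·m between ends (-0.04 expected), so the left tin rattles. Carrying it to the mat.

```bash
python3 -m jog '[[0,-20,20,0,-0.01,0],[0,-35,25,0,-0.005,0],[0,-40,20,0,-0.005,0],[0,-42,5,0,0,0],[0,-42,0,0,0,0],[0,-42,0,0,0,0],[0,-42,0,0,0,0],[0,-42,0,0,0,0],[0,-42,0,0,0,0],[0,-40,0,0,0,0],[0,-30,0,0,0,0],[0,0,0,0,0,0]]'
```

```text
t: 38.1
eef_pos: [0.5581, -0.2341, 0.1882]
ee_rot: [3.138, 0.005, 1.541]
force: [-1.2, 0.7, -5.5]
width: 0.0637
```

```bash
python3 -m jog '[[0,-25,0,0.003,0.003,0],[0,-20,0,0.002,0,0],[0,-10,0,0,0,0],[0,-3,0,0,0,0],[0,0,0,0,0,0],[0,0,0,0,0,0]]'
python3 - <<'E'
from h import *
a=eyes.grab_frame("scene");b=eyes.grab_frame("top")
cv2.imwrite("pics/fin.png",np.hstack([a[:400,100:500],b[100:500,60:460][:380] if 0 else cv2.resize(b[80:480,60:460],(400,400))]))
c=cam("top");print(status.get_state()['moment'],proj(c,np.array([.558,-.292,.003])),proj(c,np.array([.558,-.292,.21])))
E
```

```text
t: 38.7
eef_pos: [0.557, -0.2937, 0.1873]
ee_rot: [-3.14, -0.001, 1.539]
force: [0.2, 0.7, -4.1]
width: 0.0637
[-0.0209702  -0.02343435  0.04590489] [396.32805255 232.84747133] [420.08977759 217.93652387]
```

View pics/fin.png

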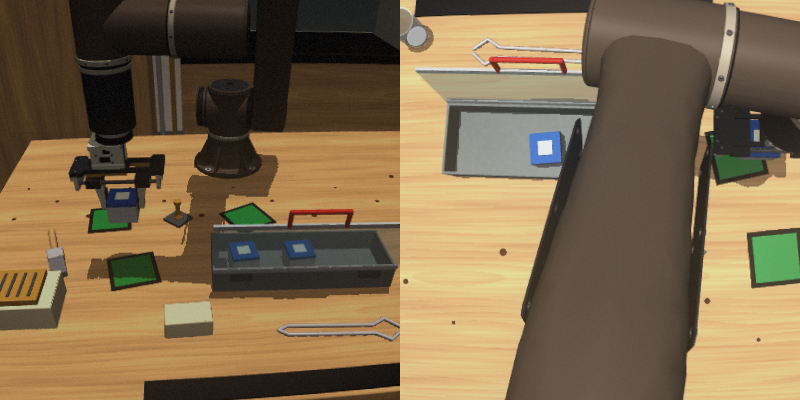

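The final pictures show the cover leaning back with its bar raised. Two tins stand upright in the box, and the third is held over the far mat, at (135,270) in the left half and (737,160) in the right half. The other things are where they started. The tool is level to within 0.002 rad, so I'm handing in.

```bash
python3 -c "
from station import status,workorder
s=status.get_state();print(s['t'],s['eef_pos'],s['ee_rot'],abs(s['qd']).max(),s['width']);print(workorder.job_done())"
```

```text
38.8 [ 0.55712955 -0.29349137  0.18739326] [-3.14041059e+00 -8.91324921e-04  1.53945154e+00] 0.00239493178621233 0.06413643234311361
the job is handed in; nothing more can be done
None
```

I opened the cover onto its stop, tested all three tins, and handed the job in at 38.8 s with the rattling tin held level and still over the farthest mat. No verdict is reported.

**Shake results** (moment difference between opposite ends; a ball should give about 0.04 N·m):

| Tin | Difference (N·m) | Verdict |
|---|---|---|
| Right | about 0 | silent, put back |
| Middle | 0.019, then 0.008 on a longer repeat | taken as silent, put back |
| Left | 0.047 | rattles |

- **Middle tin:** its first reading was ambiguous. The longer repeat, and then the left tin's clear result, settled it.
- **Cover:** contact on the stop peaked at about 38 N (29 N back, 24 N up). I eased off before letting go, but the touch was firmer than I meant.
- **Final hold:** the tool is at (0.557, -0.293, 0.187), within 2 mm of the measured mat centre. Tilt is about 0.001 rad and the arm was still.
- **Last pictures:** the cover stays open, the two silent tins stand upright in the box, and the bystanders in view look undisturbed. The arm hid part of the top view.
- **Skipped check:** I did not make a separate enlarged crop of the mat. I chose it by distance from the base, 0.63 m against 0.50 m and 0.35 m.

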